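# Set the ratchet board prop four clicks higher and lock it

## Robot

A 6-joint arm with a two-finger parallel gripper is mounted at the origin on the work surface. World frame = base frame: x ahead of the robot, y to its left, z up, the work surface at z = 0. Lengths are in m, angles in rad, forces in N, time in s.
With the tool pointing down it reaches from about 0.35 to 0.775 m from the base axis. Payload 5.5 kg.
Tool frame: the origin (TCP) lies between the finger pads; the fingertips stand 8 mm ahead of it and the grasp point (between the pads) lies 11 mm behind it; z points along the fingers, y is the line along which they close (so a half turn about z gives the same grasp; the last joint's range is limited). The gripper opens to 85 mm and grips with 20 to 120 N. Pads are 22 mm wide; open, the fingers measure 114 mm over their backs; the gripper's body (76 mm by 85 mm) begins 54 mm behind the grasp point. The pads swing forward as they close: fully open they stand 13 mm farther back than shut.
Start: joints at [-1.43, 0.313, 0.046, 1.304, 0, 1.431], TCP at [0.159, -0.553, 0.239] pointing down, gripper open.
Joint ranges: [-2.76, 2.76], [-0.86, 1.69], [-1.03, 1.26], [-2.2, 2.34], [-1.47, 1.5], [-3.14, 3.14]. Speed limits (rad/s): [2.57, 2.57, 3.14, 3.14, 3.14, 3.14].

## Interface

Orientations are given as a unit quaternion [w, x, y, z].
In Python, from workcell import status, vision, job gives the robot as it stands. The module is installed in compiled form; this text tells all that it offers.
- The arm moves only by the tool apply_moves, never from a script. Its argument "moves" is one flat list of numbers, 6 for each row, row after row: the shift along the world's x, y, z in units of 25 mm (1.0 is 25 mm), then the turn, a rotation vector about the world's x, y, z in rad. In form: [x, y, z, rx, ry, rz, x, y, z, rx, ry, rz, ...]. A call has 1 to 20 rows; each row is the pose to reach, as a shift and turn from the pose commanded when the call began; what a row does not reach only later rows make up. A row lasts 1/12 s, in which the tool goes at most 41.7 mm and 7.16 degrees, less where a joint would pass 70% of its speed; a pose out of reach is approached as far as the arm can. A call with a gripper value outside its range is refused whole. "claw" is the opening in per cent of the stroke, from 0 (shut) to 100 (fully open), set as the call begins (left out, the last holds). The fingers move at their own pace and stop on an object; "newtons" is the grip in N (left out, the last holds). Time passes only in rows, so rows that repeat a pose let the fingers close. It gives the time, the measured TCP pose, the force, the opening and the grip force at its end, in the units of the state.
- status.get_state(): the state, without advancing time (a new reading comes with each control period).
- vision.read_camera(name): name is "scene" or "top" or "wrist"; returns a dict with "image" (400x640x3 uint8, blue, green, red), "camera_matrix" (3x3 intrinsics, pixels), "camera_from_world" (4x4, takes a point from world to camera coordinates). Camera axes: x right, y down, z forward; pixel columns grow to the right and rows downward; lengths in m; the calibration is good to about 2 mm. A picture is of the moment at which its call begins. There is no depth.
- job.hand_in(): hands the job in; it is judged then, once.
The state is a dict: "clock": time; "joint_pos": joint angles; "qvel": joint speeds; "tau": joint torques, N m; "tcp_pos": TCP position; "orientation": TCP orientation; "wrist_force": force on the tool from outside, world axes, zero at the start; "ft_torque": the same for the moment, N m; "finger_gap": finger opening in m; "grip_force": force on a finger pad.
Only numpy, scipy, OpenCV 4.12 (cv2) and the standard library are available. Lean on these libraries where they do the work, as an engineer would, in place of code of your own. Each camera call takes 0.05 s, during which the arm holds its last target. There are 200 camera calls.

## Task

The next panel needs the ratchet board prop four notches higher: lift its cradle until the pawl has clicked exactly four times, no more and no fewer, then let the column gently down onto the pawl without dropping it or pressing it down, and let go of it. Then push the lock slide fully home towards the column. Leave the things around the prop where they are.

Things in the scene. Friction and masses are not known exactly. Their poses are not given: they have to be found in the camera images.
- stand: fixed ratchet board prop: grey base plate 200 x 110 x 12 mm, an upright aluminium mast (27 x 37 mm, top 140 mm above the table) and, from the mast towards the stand's +x, a level pawl barrel reaching 137 mm from the mast's axis, 37 mm wide, top 138 mm above the table. Origin on the column's axis at table height; z up
- column: toothed steel column (16 x 22 mm, 0.35 to 0.6 kg) sliding up and down in the mast, cradle on top; origin on its axis, axes as the stand's. A spring pawl catches under its teeth: it goes up, never down, so an overshoot cannot be undone. It starts resting on the pawl in one of several notches, which are unevenly spaced (5 to 11 mm apart, unknown order): count clicks, do not measure
- cradle (a point): centre of the black cradle bar on top of the column: 90 mm long (stand's y), 16 mm wide (stand's x), 22 mm high, with a lip 10 mm high and 6 mm long on top at either end; grip it across its 16 mm at mid-length from above. Starts 173 to 203 mm above the table
- column_rise (a joint): height of the column in m, growing upwards (0 = lowest notch, end stop 0.080). Between notches it lifts freely (its weight plus 1 to 2 N); over the last 5 mm before a click the pull climbs by 7 to 13 N more and at the click falls at once back to the weight. Stopped right after a click it is 0 to 2 mm above its rest on the pawl
- lock_tab (a point): middle of the black lock tab that stands up from the barrel: 12 mm thick (stand's x), 24 mm wide (y), top 15 mm above this point, barrel top 15 mm below it. Starts 108 to 112 mm from the column's axis, slides along the stand's -x towards the column, needs about 3 N, stays where left; cannot go home unless the pawl is fully in a notch
- lock_slide (a joint): travel of the lock slide in m, growing towards the column: 0 = open, 0.025 = fully home (end stop)
- card: small loose green circuit card, 70 x 45 x 7 mm, lying flat; a bystander; origin at the centre of its underside
- jar: small closed jar, 48 mm in diameter and 50 mm high; a bystander; origin at the centre of its underside
- iron_stand: black soldering-iron rest with pale fins, 115 x 65 x 55 mm, a short steel tube on top up to 90 mm; a bystander; origin at the centre of its underside
- parts_tray: small open grey parts tray, 100 x 70 x 28 mm; a bystander; origin at the centre of its underside
Not all that is in view belongs to the job. There is more than one size of the stand; the one meant has the size given above.

How it is judged:
On the way, in this order (a step that is already met when the one before it is completed fails the run):
1. the column rests, released, in the fourth notch above the one it started in (((value of joint column_rise between 0.038 and 0.042 m and distance of cradle from where it was at the start of the episode between 0.038 and 0.042 m) or (value of joint column_rise between 0.0435 and 0.0475 m and distance of cradle from where it was at the start of the episode between 0.0335 and 0.0375 m) or (value of joint column_rise between 0.049 and 0.053 m and distance of cradle from where it was at the start of the episode between 0.029 and 0.033 m) or (value of joint column_rise between 0.0545 and 0.0585 m and distance of cradle from where it was at the start of the episode between 0.0245 and 0.0285 m)) and contact force between each of the arm, the fingers and column below 0.1 N and velocity of joint column_rise between -0.01 and 0.01 m/s), for 0.3 s.
2. the lock slide is pushed fully home (value of joint lock_slide above 0.0225 m), for 0.2 s.
At the end, for the whole second after the job is handed in: The column rests on its pawl, released and still, in the fourth notch above its starting notch (within 2 mm), and the lock slide is home (within 2.5 mm of its 25 mm travel) (all of step 1 and value of joint lock_slide above 0.0225 m); the robot touches nothing.
It fails at once if the column is let fall (faster than 0.15 m/s downwards) (velocity of joint column_rise below -0.15 m/s).
It fails at once if the column is forced or pressed onto the pawl (more than 25 N between column and pawl) (contact force between column and stand above 25 N).
It fails at once if the card, jar, iron stand or parts tray is pushed more than 20 mm from its place (distance of any of card, jar, iron_stand, parts_tray from where it was at the start of the episode above 0.02 m).
It also fails if it takes over 69 s, if anything falls off the work surface, if the arm or the gripper's body presses on something with over 40 N, if the wrist force passes 120 N, or if a joint passes its speed limit or range.

## Working session

There is one attempt and no reset: what is moved stays moved. The work goes in short steps, Python scripts to look and compute and a tool call to move; the robot and the scene stay as the last step left them, time stands still between calls to the robot, and variables do not carry over. Pictures are saved under pics/ and viewed, at most 10 in all, crops included, and the job is handed in when it is done.

Besides the shell and the picture viewer there is one more tool, called after "Request:" by a JSON object that holds its "api" and its "payload", one argument or row to a line. apply_moves: Moves the arm, as the interface text tells. Its arguments: {"type":"object","properties":{"moves":{"type":"array","items":{"type":"number"}},"claw":{"type":"number"},"newtons":{"type":"number"}},"required":["moves"]}

```bash
mkdir -p pics; cat > h.py <<'E'
from workcell import status, vision, job
import cv2, numpy as np
def snap(n,f):
    r=vision.read_camera(n); cv2.imwrite(f'pics/{f}.png',r['image']); np.savez(f'pics/{f}.npz',K=r['camera_matrix'],T=r['camera_from_world']); return r
def load(f):
    d=np.load(f'pics/{f}.npz'); return d['K'],d['T']
def onz(f,u,v,z):
    K,T=load(f); d=T[:3,:3].T@np.linalg.solve(K,[u,v,1]); c=-T[:3,:3].T@T[:3,3]; return c+d*(z-c[2])/d[2]
def proj(f,p):
    K,T=load(f); q=K@(T[:3,:3]@np.array(p)+T[:3,3]); return q[:2]/q[2]
E
python3 - <<'E'
from h import *
for n in('scene','top'): snap(n,n+'0')
s=status.get_state(); print(s)
for n in('scene0','top0'):
    K,T=load(n); print(K[0,0],-T[:3,:3].T@T[:3,3])
a=cv2.imread('pics/scene0.png');b=cv2.imread('pics/top0.png')
E
```

```text
{'clock': 0.1, 'joint_pos': array([-1.42961404e+00,  3.13920469e-01,  4.51109795e-02,  1.30360340e+00,
        4.67653263e-06,  1.43121968e+00]), 'qvel': array([-4.26088263e-05, -2.49837171e-03,  2.89526679e-03,  2.87355232e-04,
       -2.97961129e-04, -1.97674318e-04]), 'tau': array([ 3.63003244e-03, -4.81726277e+01,  2.99243456e+01,  1.27782192e-02,
       -6.46297258e-05, -9.83744286e-08]), 'tcp_pos': array([ 0.15926708, -0.55205028,  0.2385083 ]), 'orientation': array([-8.08281664e-04,  9.90162650e-01,  1.39918808e-01,  1.68936050e-06]), 'wrist_force': array([0.60773071, 0.73928871, 0.0086246 ]), 'ft_torque': array([ 0.00143529, -0.0217855 , -0.03114921]), 'grip_force': 0.0, 'finger_gap': 0.085368604924828}
386.7616792247819 [1.07401996 0.29856836 0.93355762]
504.6955749194512 [0.36046385 0.06217017 1.59982563]
```

View pics/top0.png

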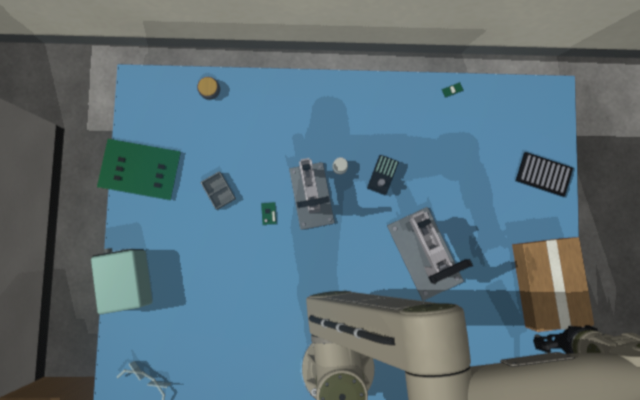

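View pics/scene0.png

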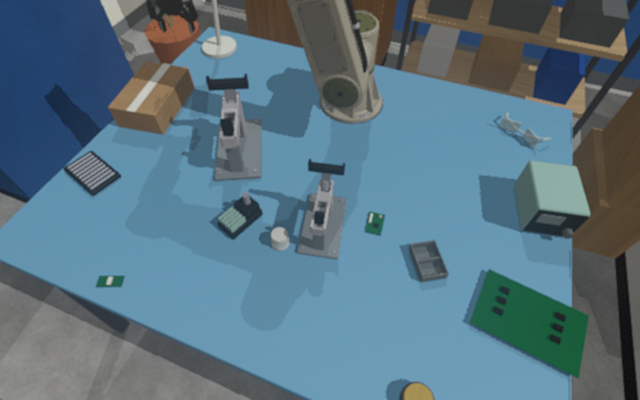

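The top view shows two candidate props: A, the smaller, at about (312,192), and B, the larger, at about (428,250). I'll measure both base plates in an enlarged crop.

```bash
python3 - <<'E'
from h import *
a=cv2.imread('pics/top0.png')[145:300,284:476]
cv2.imwrite('pics/c1.png',cv2.resize(a,None,fx=3.8,fy=3.8,interpolation=cv2.INTER_CUBIC))
a=cv2.imread('pics/scene0.png')[60:260,190:400]
cv2.imwrite('pics/c2.png',cv2.resize(a,None,fx=3,fy=3,interpolation=cv2.INTER_CUBIC))
E
```

```text
(no output)
```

View pics/c1.png

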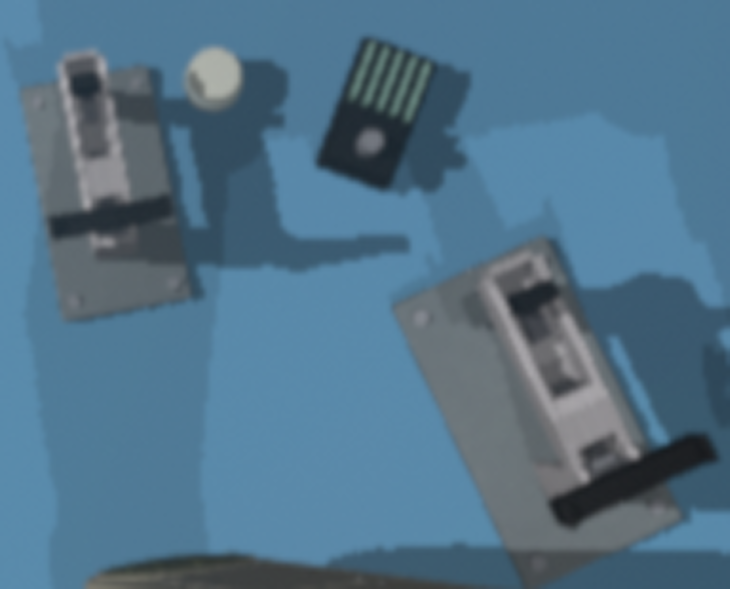

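View pics/c2.png

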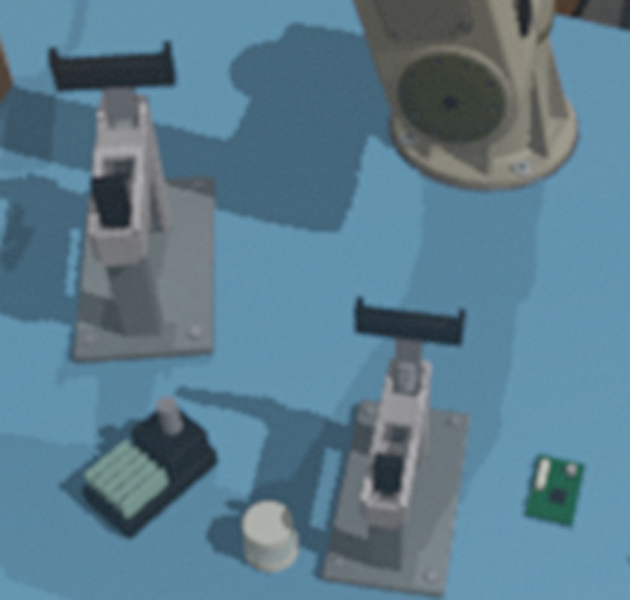

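```bash
python3 - <<'E'
from h import *
t=lambda p,z:onz('top0',284+p[0]/3.8,145+p[1]/3.8,z)
s=lambda p,z:onz('scene0',190+p[0]/3,60+p[1]/3,z)
for q in ([(22,88),(155,68),(195,297),(65,322)],[(395,303),(550,238),(685,518),(525,588)]):
    c=[t(p,.012)[:2] for p in q]; print(np.round(c,3).tolist(),[round(float(np.linalg.norm(c[i]-c[i-1])),3) for i in range(4)])
c=[s(p,.012)[:2] for p in [(325,576),(441,594),(468,413),(360,402)]];print(np.round(c,3).tolist(),[round(float(np.linalg.norm(c[i]-c[i-1])),3) for i in range(4)])
K,T=load('top0');K2,T2=load('scene0')
def tri(a,b):
    u=np.array([[284+a[0]/3.8,145+a[1]/3.8]]).T; v=np.array([[190+b[0]/3,60+b[1]/3]]).T
    X=cv2.triangulatePoints(K@T[:3],K2@T2[:3],u,v)[:,0]; return np.round(X[:3]/X[3],4)
# bar centre top; A tab top
print('A cradle', tri((111,216),(411,318)),'tab',tri((85,77),(388,462)))
print('B cradle', tri((633,478),(112,66)),'tab',tri((533,294),(111,186)))
E
```

```text
[[0.618, 0.167], [0.638, 0.056], [0.447, 0.018], [0.423, 0.125]] [0.199, 0.113, 0.195, 0.11]
[[0.446, -0.147], [0.504, -0.275], [0.277, -0.386], [0.217, -0.256]] [0.254, 0.14, 0.252, 0.143]
[[0.641, 0.069], [0.619, 0.171], [0.425, 0.128], [0.452, 0.025]] [0.194, 0.104, 0.199, 0.107]
A cradle [0.4927 0.0877 0.2109] tab [0.6024 0.1111 0.1649]
B cradle [ 0.3151 -0.2874  0.2292] tab [ 0.4443 -0.2199  0.2088]
```

A, at (312,192), measures 0.200 x 0.11 m, which matches the description. B measures 0.25 x 0.14 m. Both crops confirm A as the one meant: cradle near (0.493, 0.088), stand yaw about 12°. I'll go above its cradle.

Request:
{"api": "apply_moves", "payload": {
  "moves": [0,0,2,0,0,0,0,0,4,0,0,0.1,0,0,4.5,0,0,0.2,0.7,1.3,4.5,0,0,0.3,1.4,2.7,4.5,0,0,0.4,2.1,4.1,4.5,0,0,0.5,2.8,5.4,4.5,0,0,0.6,3.6,6.9,4.5,0,0,0.7,4.3,8.3,4.5,0,0,0.8,5,9.7,4.5,0,0,0.9,5.8,11.1,4.5,0,0,1.0,6.5,12.5,4.5,0,0,1.1,7.2,13.9,4.5,0,0,1.2,8,15.3,4.5,0,0,1.3,8.7,16.7,4.5,0,0,1.4,9.4,18.1,4.5,0,0,1.5,10.2,19.5,4.5,0,0,1.5,10.9,20.9,4.5,0,0,1.5,11.6,22.3,4.5,0,0,1.5,12.3,23.6,4.5,0,0,1.5]
}}

```text
clock: 1.77
tcp_pos: [0.467, 0.0398, 0.3516]
orientation: [-0.0, 0.629, 0.778, -0.0]
wrist_force: [0.1, -1.2, 0.1]
finger_gap: 0.0854
grip_force: 0.0
```

Request:
{"api": "apply_moves", "payload": {
  "moves": [0.5,1,0,0,0,0,1.05,2,0,0,0,0,1.05,2,0,0,0,0,1.05,2,0,0,0,0]
}}

```text
clock: 2.1
tcp_pos: [0.4931, 0.0886, 0.3509]
orientation: [-0.001, 0.628, 0.778, -0.001]
wrist_force: [-0.5, -0.7, -0.1]
finger_gap: 0.0851
grip_force: 0.0
```

```bash
python3 - <<'E'
from h import *
snap('wrist','w1');snap('scene','s1')
s=status.get_state(); print(s['clock'],s['tcp_pos'],s['orientation'],s['wrist_force'],s['joint_pos'])
K,T=load('w1');print(-T[:3,:3].T@T[:3,3])
w=cv2.imread('pics/w1.png');c=cv2.imread('pics/scene0.png')[135:260,285:385]
c=cv2.resize(c,None,fx=4.8,fy=4.8,interpolation=cv2.INTER_CUBIC)
cv2.imwrite('pics/c3.png',c)
E
```

```text
2.2 [0.49256108 0.08706014 0.35146993] [-3.35496008e-04  6.29117598e-01  7.77309893e-01 -5.15337963e-04] [ 0.66293288 -0.08104049  0.39135525] [ 1.45301315e-02  1.60539336e-01  1.20434803e-01  1.53186716e+00
 -3.61982267e-04  1.37536563e+00]
[0.47547358 0.17117438 0.48517999]
```

View pics/w1.png

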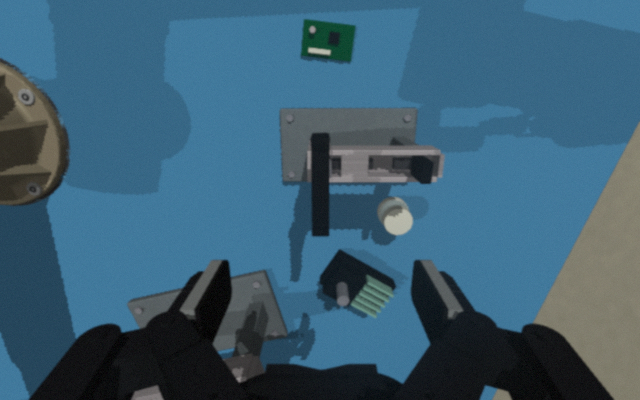

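```bash
python3 - <<'E'
from h import *
from scipy.optimize import least_squares
print(load('w1')[0][0,0])
ob=[('top0',(284+111/3.8,145+216/3.8)),('scene0',(190+411/3,60+318/3)),('w1',(320.5,185))]
f=lambda X:np.concatenate([(proj(n,X)-p) for n,p in ob])
r=least_squares(f,[.49,.09,.2]);print(r.x,r.fun.round(1))
for z in(.19,.2,.21,.22):
    a,b=onz('w1',320.5,133.5,z),onz('w1',320.5,236,z); print(z,a,b,np.linalg.norm(a-b),(a+b)/2)
c=np.array([.4927,.0877]);d=np.array([np.cos(.211),np.sin(.211)])
for L in(.108,.112):
    for z in(.138,.168): print(L,z,proj('w1',[*(c+L*d),z]))
w=cv2.imread('pics/w1.png')[100:245,270:460]
w=cv2.resize(w,None,fx=4,fy=4,interpolation=cv2.INTER_CUBIC)
cv2.imwrite('pics/c4.png',w)
E
```

```text
318.4436219908721
[0.49249922 0.08906642 0.21030542] [-1.   0.3 -0.5  0.2 -0.1  0.2]
0.19 [0.48330624 0.13142416 0.19      ] [0.50534501 0.02984852 0.19      ] 0.10393900819450691 [0.49432562 0.08063634 0.19      ]
0.2 [0.48304088 0.1327708  0.2       ] [0.50433304 0.03463631 0.2       ] 0.10041780045432248 [0.49368696 0.08370356 0.2       ]
0.21 [0.48277553 0.13411745 0.21      ] [0.50332107 0.0394241  0.21      ] 0.09689659271413813 [0.4930483  0.08677077 0.21      ]
0.22 [0.48251018 0.13546409 0.22      ] [0.50230909 0.04421188 0.22      ] 0.09337538497395369 [0.49240964 0.08983799 0.22      ]
0.108 0.138 [417.15607472 167.78107164]
0.108 0.168 [425.44683362 174.79045944]
0.112 0.138 [420.73473291 167.79303212]
0.112 0.168 [429.33531382 174.80347874]
```

View pics/c4.png

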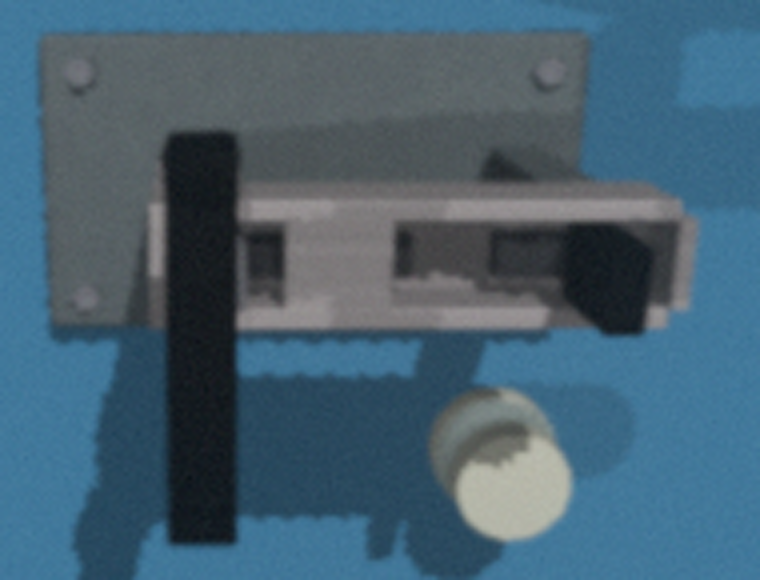

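The wrist crop confirms prop A. The bar spans (312–329, 133–236) and its centre is near (0.493, 0.087, 0.195). The tab is at about (425,173), roughly 109 mm from the axis, and the gripper yaw is aligned. I'll descend and grip.

Request:
{"api": "apply_moves", "payload": {
  "moves": [0,0,-1,0,0,0,0,0,-2,0,0,0,0,0,-3,0,0,0,0,0,-4,0,0,0,0,0,-4.8,0,0,0,0,0,-5.4,0,0,0,0,0,-5.4,0,0,0,0,0,-5.4,0,0,0],
  "claw": 60,
  "newtons": 30
}}

```text
clock: 2.87
tcp_pos: [0.4922, 0.0863, 0.2167]
orientation: [-0.001, 0.63, 0.777, -0.001]
wrist_force: [-0.3, 0.4, 0.2]
finger_gap: 0.0512
grip_force: 0.0
```

Request:
{"api": "apply_moves", "payload": {
  "moves": [0,0,-0.4,0,0,0,0,0,-0.8,0,0,0,0,0,-1.2,0,0,0,0,0,-1.2,0,0,0,0,0,-1.2,0,0,0]
}}

```text
clock: 3.28
tcp_pos: [0.4925, 0.0875, 0.1861]
orientation: [-0.001, 0.629, 0.777, -0.0]
wrist_force: [0.0, 0.2, 0.0]
finger_gap: 0.0512
grip_force: 0.0
```

```bash
python3 - <<'E'
from h import *
snap('wrist','w2')
s=status.get_state(); print(s['clock'],s['tcp_pos'],s['wrist_force'],s['finger_gap'])
w=cv2.imread('pics/w2.png'); cv2.imwrite('pics/w2b.png',w)
E
```

```text
3.3333 [0.49290207 0.087514   0.18664126] [ 0.74799541 -0.53249198 -0.52969553] 0.0510850201524903
```

View pics/w2.png

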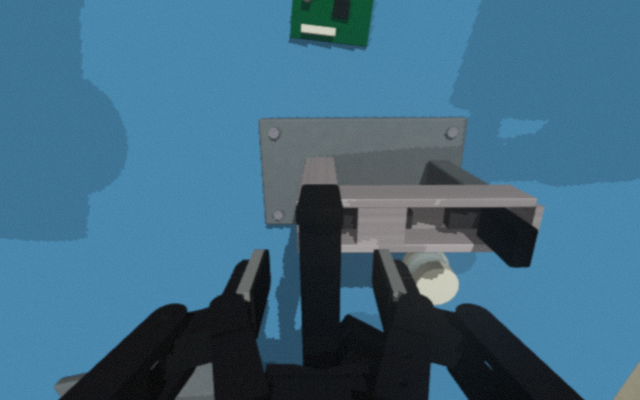

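The bar, at columns 301–340, sits centred between the fingers at about 265 and 378. I'll close gently, then raise the grip force.

Request:
{"api": "apply_moves", "payload": {
  "moves": [0,0,0,0,0,0,0,0,0,0,0,0,0,0,0,0,0,0,0,0,0,0,0,0,0,0,0,0,0,0,0,0,0,0,0,0,0,0,0,0,0,0,0,0,0,0,0,0],
  "claw": 0,
  "newtons": 30
}}

```text
clock: 4.0
tcp_pos: [0.4923, 0.0873, 0.1873]
orientation: [-0.0, 0.629, 0.777, -0.0]
wrist_force: [-5.6, -2.1, 6.3]
finger_gap: 0.0156
grip_force: 31.5
```

Request:
{"api": "apply_moves", "payload": {
  "moves": [0,0,0,0,0,0,0,0,0,0,0,0,0,0,0,0,0,0,0,0,0,0,0,0],
  "newtons": 80
}}

```text
clock: 4.33
tcp_pos: [0.4922, 0.0873, 0.1873]
orientation: [-0.0, 0.629, 0.777, -0.001]
wrist_force: [-4.9, -2.0, 5.4]
finger_gap: 0.0153
grip_force: 78.9
```

Request:
{"api": "apply_moves", "payload": {
  "moves": [0,0,0.04,0,0,0,0,0,0.04,0,0,0]
}}

```text
clock: 4.5
tcp_pos: [0.4923, 0.0873, 0.1875]
orientation: [-0.0, 0.629, 0.777, -0.001]
wrist_force: [-3.9, -1.1, 0.9]
finger_gap: 0.0152
grip_force: 78.7
```

Request:
{"api": "apply_moves", "payload": {
  "moves": [0,0,0.04,0,0,0,0,0,0.04,0,0,0]
}}

```text
clock: 4.67
tcp_pos: [0.4923, 0.0873, 0.1881]
orientation: [-0.001, 0.629, 0.777, -0.001]
wrist_force: [-3.6, -1.0, -4.0]
finger_gap: 0.0154
grip_force: 78.1
```

Request:
{"api": "apply_moves", "payload": {
  "moves": [0,0,0.04,0,0,0,0,0,0.04,0,0,0]
}}

```text
clock: 4.83
tcp_pos: [0.4923, 0.0873, 0.1892]
orientation: [-0.001, 0.629, 0.777, -0.001]
wrist_force: [-4.3, -2.2, -3.6]
finger_gap: 0.0154
grip_force: 78.1
```

Request:
{"api": "apply_moves", "payload": {
  "moves": [0,0,0.04,0,0,0,0,0,0.04,0,0,0]
}}

```text
clock: 5.0
tcp_pos: [0.4923, 0.0873, 0.1904]
orientation: [-0.001, 0.629, 0.777, -0.001]
wrist_force: [-5.8, -3.3, -4.1]
finger_gap: 0.015
grip_force: 78.2
```

Request:
{"api": "apply_moves", "payload": {
  "moves": [0,0,0.04,0,0,0,0,0,0.04,0,0,0]
}}

```text
clock: 5.17
tcp_pos: [0.4923, 0.0873, 0.1915]
orientation: [-0.001, 0.629, 0.777, -0.001]
wrist_force: [-4.8, -2.3, -3.5]
finger_gap: 0.0149
grip_force: 78.3
```

Request:
{"api": "apply_moves", "payload": {
  "moves": [0,0,0.04,0,0,0,0,0,0.04,0,0,0]
}}

```text
clock: 5.33
tcp_pos: [0.4923, 0.0873, 0.1925]
orientation: [-0.001, 0.629, 0.777, -0.001]
wrist_force: [-4.5, -2.8, -4.0]
finger_gap: 0.0152
grip_force: 78.3
```

Request:
{"api": "apply_moves", "payload": {
  "moves": [0,0,0.04,0,0,0,0,0,0.04,0,0,0]
}}

```text
clock: 5.5
tcp_pos: [0.4923, 0.0873, 0.1934]
orientation: [-0.001, 0.629, 0.777, -0.001]
wrist_force: [-4.0, -1.9, -4.1]
finger_gap: 0.0153
grip_force: 78.1
```

Request:
{"api": "apply_moves", "payload": {
  "moves": [0,0,0.04,0,0,0,0,0,0.04,0,0,0]
}}

```text
clock: 5.67
tcp_pos: [0.4922, 0.0873, 0.1937]
orientation: [-0.001, 0.629, 0.777, -0.001]
wrist_force: [-4.5, -2.4, -11.0]
finger_gap: 0.0152
grip_force: 78.6
```

Request:
{"api": "apply_moves", "payload": {
  "moves": [0,0,0.04,0,0,0,0,0,0.04,0,0,0]
}}

```text
clock: 5.83
tcp_pos: [0.4922, 0.0873, 0.1945]
orientation: [-0.001, 0.629, 0.777, -0.001]
wrist_force: [-3.1, -3.4, -17.1]
finger_gap: 0.0151
grip_force: 78.2
```

Request:
{"api": "apply_moves", "payload": {
  "moves": [0,0,0.04,0,0,0,0,0,0.04,0,0,0]
}}

```text
clock: 6.0
tcp_pos: [0.4922, 0.0873, 0.1959]
orientation: [-0.001, 0.629, 0.777, -0.001]
wrist_force: [-3.4, -3.0, -17.5]
finger_gap: 0.0149
grip_force: 78.2
```

Request:
{"api": "apply_moves", "payload": {
  "moves": [0,0,0.04,0,0,0,0,0,0.04,0,0,0]
}}

```text
clock: 6.17
tcp_pos: [0.4923, 0.0873, 0.198]
orientation: [-0.0, 0.629, 0.777, -0.001]
wrist_force: [-9.1, -3.5, -5.1]
finger_gap: 0.0152
grip_force: 80.1
```

Request:
{"api": "apply_moves", "payload": {
  "moves": [0,0,0.04,0,0,0,0,0,0.04,0,0,0]
}}

```text
clock: 6.33
tcp_pos: [0.4923, 0.0874, 0.1994]
orientation: [-0.0, 0.629, 0.777, -0.0]
wrist_force: [-6.7, -2.6, -11.6]
finger_gap: 0.0152
grip_force: 79.1
```

Click 1 came at z≈0.197.

Request:
{"api": "apply_moves", "payload": {
  "moves": [0,0,0.04,0,0,0,0,0,0.04,0,0,0]
}}

```text
clock: 6.5
tcp_pos: [0.4923, 0.0874, 0.2]
orientation: [-0.0, 0.629, 0.777, -0.001]
wrist_force: [-5.2, -4.4, -13.1]
finger_gap: 0.0152
grip_force: 78.6
```

Request:
{"api": "apply_moves", "payload": {
  "moves": [0,0,0.04,0,0,0,0,0,0.04,0,0,0]
}}

```text
clock: 6.67
tcp_pos: [0.4923, 0.0873, 0.2008]
orientation: [-0.0, 0.629, 0.777, -0.001]
wrist_force: [-5.8, -3.5, -14.5]
finger_gap: 0.0154
grip_force: 78.5
```

Request:
{"api": "apply_moves", "payload": {
  "moves": [0,0,0.04,0,0,0,0,0,0.04,0,0,0]
}}

```text
clock: 6.83
tcp_pos: [0.4922, 0.0873, 0.2018]
orientation: [-0.0, 0.629, 0.777, -0.001]
wrist_force: [-4.3, -3.9, -15.2]
finger_gap: 0.0152
grip_force: 78.5
```

Request:
{"api": "apply_moves", "payload": {
  "moves": [0,0,0.04,0,0,0,0,0,0.04,0,0,0]
}}

```text
clock: 7.0
tcp_pos: [0.4923, 0.0874, 0.2031]
orientation: [-0.0, 0.629, 0.777, -0.0]
wrist_force: [-8.0, -4.3, -4.6]
finger_gap: 0.0148
grip_force: 80.2
```

Request:
{"api": "apply_moves", "payload": {
  "moves": [0,0,0.04,0,0,0,0,0,0.04,0,0,0]
}}

```text
clock: 7.17
tcp_pos: [0.4923, 0.0874, 0.2046]
orientation: [-0.0, 0.629, 0.777, -0.0]
wrist_force: [-7.2, -3.5, -8.6]
finger_gap: 0.0153
grip_force: 79.2
```

Request:
{"api": "apply_moves", "payload": {
  "moves": [0,0,0.04,0,0,0,0,0,0.04,0,0,0]
}}

```text
clock: 7.33
tcp_pos: [0.4923, 0.0874, 0.2051]
orientation: [-0.0, 0.629, 0.777, -0.0]
wrist_force: [-4.8, -3.9, -12.7]
finger_gap: 0.0148
grip_force: 78.9
```

Click 2 came at z≈0.2025.

Request:
{"api": "apply_moves", "payload": {
  "moves": [0,0,0.04,0,0,0,0,0,0.04,0,0,0]
}}

```text
clock: 7.5
tcp_pos: [0.4923, 0.0874, 0.2059]
orientation: [-0.0, 0.629, 0.777, -0.001]
wrist_force: [-5.8, -3.8, -14.9]
finger_gap: 0.015
grip_force: 78.6
```

Request:
{"api": "apply_moves", "payload": {
  "moves": [0,0,0.04,0,0,0,0,0,0.04,0,0,0]
}}

```text
clock: 7.67
tcp_pos: [0.4923, 0.0873, 0.2068]
orientation: [-0.0, 0.629, 0.777, -0.001]
wrist_force: [-5.7, -3.6, -14.4]
finger_gap: 0.0146
grip_force: 78.6
```

Request:
{"api": "apply_moves", "payload": {
  "moves": [0,0,0.04,0,0,0,0,0,0.04,0,0,0]
}}

```text
clock: 7.83
tcp_pos: [0.4923, 0.0873, 0.2077]
orientation: [-0.001, 0.629, 0.777, -0.001]
wrist_force: [-5.6, -3.4, -15.4]
finger_gap: 0.015
grip_force: 78.4
```

Request:
{"api": "apply_moves", "payload": {
  "moves": [0,0,0.02,0,0,0,0,0,0.04,0,0,0]
}}

```text
clock: 8.0
tcp_pos: [0.4923, 0.0874, 0.2089]
orientation: [-0.0, 0.629, 0.777, -0.001]
wrist_force: [-7.3, -3.7, -5.5]
finger_gap: 0.0149
grip_force: 80.2
```

Request:
{"api": "apply_moves", "payload": {
  "moves": [0,0,0.02,0,0,0,0,0,0.04,0,0,0]
}}

```text
clock: 8.17
tcp_pos: [0.4923, 0.0873, 0.2102]
orientation: [-0.0, 0.629, 0.777, -0.0]
wrist_force: [-4.9, -3.3, -15.3]
finger_gap: 0.0152
grip_force: 78.6
```

Click 3 came at z≈0.208. I'll take the fourth in finer steps.

Request:
{"api": "apply_moves", "payload": {
  "moves": [0,0,0.02,0,0,0,0,0,0.04,0,0,0]
}}

```text
clock: 8.33
tcp_pos: [0.4923, 0.0874, 0.2107]
orientation: [-0.0, 0.629, 0.777, -0.001]
wrist_force: [-4.8, -4.8, -17.8]
finger_gap: 0.0148
grip_force: 78.4
```

Request:
{"api": "apply_moves", "payload": {
  "moves": [0,0,0.02,0,0,0,0,0,0.04,0,0,0]
}}

```text
clock: 8.5
tcp_pos: [0.4923, 0.0873, 0.2116]
orientation: [-0.001, 0.629, 0.777, -0.001]
wrist_force: [-4.9, -2.8, -17.5]
finger_gap: 0.0151
grip_force: 78.4
```

Request:
{"api": "apply_moves", "payload": {
  "moves": [0,0,0.02,0,0,0,0,0,0.02,0,0,0]
}}

```text
clock: 8.67
tcp_pos: [0.4922, 0.0874, 0.2121]
orientation: [-0.001, 0.629, 0.777, -0.001]
wrist_force: [-5.0, -2.9, -16.4]
finger_gap: 0.0155
grip_force: 78.4
```

Request:
{"api": "apply_moves", "payload": {
  "moves": [0,0,0.02,0,0,0,0,0,0.02,0,0,0]
}}

```text
clock: 8.83
tcp_pos: [0.4923, 0.0873, 0.2126]
orientation: [-0.001, 0.629, 0.777, -0.001]
wrist_force: [-4.6, -3.4, -16.1]
finger_gap: 0.0149
grip_force: 78.4
```

Request:
{"api": "apply_moves", "payload": {
  "moves": [0,0,0.02,0,0,0,0,0,0.02,0,0,0]
}}

```text
clock: 9.0
tcp_pos: [0.4923, 0.0873, 0.2132]
orientation: [-0.001, 0.629, 0.777, -0.001]
wrist_force: [-5.3, -4.5, -15.6]
finger_gap: 0.0151
grip_force: 78.4
```

Request:
{"api": "apply_moves", "payload": {
  "moves": [0,0,0.02,0,0,0,0,0,0.02,0,0,0]
}}

```text
clock: 9.17
tcp_pos: [0.4922, 0.0874, 0.2136]
orientation: [-0.001, 0.629, 0.777, -0.001]
wrist_force: [-4.6, -2.7, -16.0]
finger_gap: 0.0149
grip_force: 78.4
```

Request:
{"api": "apply_moves", "payload": {
  "moves": [0,0,0.02,0,0,0,0,0,0.02,0,0,0]
}}

```text
clock: 9.33
tcp_pos: [0.4923, 0.0873, 0.2154]
orientation: [-0.0, 0.629, 0.777, -0.0]
wrist_force: [-8.1, -4.1, -8.9]
finger_gap: 0.0151
grip_force: 79.7
```

Click 4: z jumped from 0.2136 to 0.2154 and the force dropped. The total rise is about 26.7 mm, which fits the 24.5–28.5 mm case. Now I'll lower it gently.

Request:
{"api": "apply_moves", "payload": {
  "moves": [0,0,-0.01,0,0,0,0,0,-0.02,0,0,0,0,0,-0.03,0,0,0,0,0,-0.03,0,0,0]
}}

```text
clock: 9.67
tcp_pos: [0.4924, 0.0874, 0.2153]
orientation: [0.0, 0.629, 0.777, -0.0]
wrist_force: [-9.1, -3.5, -5.1]
finger_gap: 0.0151
grip_force: 80.2
```

Request:
{"api": "apply_moves", "payload": {
  "moves": [0,0,-0.01,0,0,0,0,0,-0.02,0,0,0,0,0,-0.02,0,0,0]
}}

```text
clock: 9.92
tcp_pos: [0.4923, 0.0874, 0.2148]
orientation: [0.0, 0.629, 0.777, -0.0]
wrist_force: [-8.4, -4.3, -3.3]
finger_gap: 0.015
grip_force: 80.3
```

Request:
{"api": "apply_moves", "payload": {
  "moves": [0,0,-0.01,0,0,0,0,0,-0.02,0,0,0,0,0,-0.02,0,0,0]
}}

```text
clock: 10.17
tcp_pos: [0.4923, 0.0873, 0.2144]
orientation: [0.0, 0.629, 0.777, -0.0]
wrist_force: [-9.1, -3.8, -3.7]
finger_gap: 0.0152
grip_force: 80.3
```

Request:
{"api": "apply_moves", "payload": {
  "moves": [0,0,-0.01,0,0,0,0,0,-0.02,0,0,0,0,0,-0.02,0,0,0]
}}

```text
clock: 10.42
tcp_pos: [0.4924, 0.0874, 0.2141]
orientation: [0.0, 0.629, 0.777, 0.0]
wrist_force: [-8.7, -4.2, -3.1]
finger_gap: 0.0151
grip_force: 80.5
```

Request:
{"api": "apply_moves", "payload": {
  "moves": [0,0,-0.01,0,0,0,0,0,-0.02,0,0,0,0,0,-0.02,0,0,0]
}}

```text
clock: 10.67
tcp_pos: [0.4924, 0.0874, 0.214]
orientation: [0.0, 0.629, 0.777, 0.0]
wrist_force: [-9.9, -4.0, 0.5]
finger_gap: 0.0148
grip_force: 80.9
```

Request:
{"api": "apply_moves", "payload": {
  "moves": [0,0,-0.01,0,0,0,0,0,-0.02,0,0,0,0,0,-0.02,0,0,0]
}}

```text
clock: 10.92
tcp_pos: [0.4924, 0.0873, 0.2139]
orientation: [0.001, 0.629, 0.777, 0.0]
wrist_force: [-11.2, -4.1, 2.0]
finger_gap: 0.0151
grip_force: 81.2
```

It is resting on the pawl at z=0.2139, with the force about 0. I'll reduce the grip, then open.

Request:
{"api": "apply_moves", "payload": {
  "moves": [0,0,0,0,0,0,0,0,0,0,0,0,0,0,0,0,0,0],
  "newtons": 20
}}

```text
clock: 11.17
tcp_pos: [0.4924, 0.0874, 0.2139]
orientation: [0.001, 0.629, 0.777, 0.0]
wrist_force: [-10.9, -3.8, 2.9]
finger_gap: 0.015
grip_force: 81.2
```

Request:
{"api": "apply_moves", "payload": {
  "moves": [0,0,0,0,0,0,0,0,0,0,0,0,0,0,0,0,0,0,0,0,0,0,0,0,0,0,0,0,0,0,0,0,0,0,0,0],
  "claw": 50
}}

```text
clock: 11.67
tcp_pos: [0.4937, 0.0876, 0.2116]
orientation: [0.001, 0.629, 0.777, 0.001]
wrist_force: [-0.5, -0.4, -0.4]
finger_gap: 0.0423
grip_force: 0.0
```

Request:
{"api": "apply_moves", "payload": {
  "moves": [0,0,0.4,0,0,0,0,0,1,0,0,0,0,0,2,0,0,0,0,0,3,0,0,0,0,0,4,0,0,0,0,0,4,0,0,0]
}}

```text
clock: 12.17
tcp_pos: [0.4951, 0.0876, 0.3168]
orientation: [0.003, 0.629, 0.777, 0.003]
wrist_force: [0.0, 0.2, 0.0]
finger_gap: 0.0428
grip_force: 0.0
```

```bash
python3 - <<'E'
from h import *
snap('wrist','w3');snap('scene','s3')
s=status.get_state(); print(s['clock'],s['tcp_pos'],s['wrist_force'])
w=cv2.imread('pics/w3.png')[:,160:560]; c=cv2.imread('pics/scene0.png')[135:260,285:385]; d=cv2.imread('pics/s3.png')[135:260,285:385]
f=lambda c:cv2.resize(c,(400,500),interpolation=cv2.INTER_CUBIC)
cv2.imwrite('pics/c5.png',np.hstack([cv2.copyMakeBorder(w,0,100,0,0,0),f(d)]))
E
```

```text
12.2667 [0.49391643 0.08751677 0.31256131] [-0.47745149  0.43983788  0.21837175]
```

View pics/c5.png

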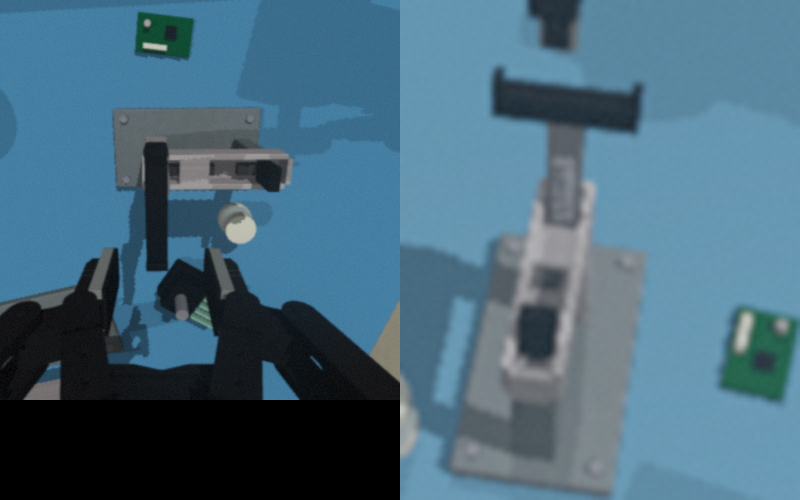

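```bash
python3 - <<'E'
from h import *
for z in(.2063,.2273,.233,.238): print(proj('scene0',[.4925,.088,z]))
# template shift of the bar between scene images
a=cv2.imread('pics/scene0.png',0);b=cv2.imread('pics/s3.png',0)
t=a[156:176,302:350]; r=cv2.matchTemplate(b[140:180,295:355],t,cv2.TM_CCOEFF_NORMED); print(cv2.minMaxLoc(r), 'unshifted loc (7,16)')
d=np.array([np.cos(.211),np.sin(.211)]);c=np.array([.493,.0877]);print(c+.109*d,c+.143*d)
E
```

```text
[326.0308102  167.11191036]
[326.16455456 161.48152729]
[326.20168796 159.91828217]
[326.23456134 158.53437547]
(-0.39549025893211365, 0.9892798066139221, (12, 20), (7, 9)) unshifted loc (7,16)
[0.59958259 0.11052872] [0.63282854 0.11764961]
```

The bar has risen about 7 px, or 26 mm, which confirms four notches with the cradle released. Next I'll close the fingers and descend beyond the outer face of the tab.

Request:
{"api": "apply_moves", "payload": {
  "moves": [1.4,0.3,0,0,0,0,2.8,0.6,0,0,0,0,4.2,0.9,0,0,0,0,5.6,1.22,0,0,0,0,5.6,1.22,-1,0,0,0,5.6,1.22,-2,0,0,0,5.6,1.22,-3,0,0,0,5.6,1.22,-4,0,0,0,5.6,1.22,-4.6,0,0,0,5.6,1.22,-4.6,0,0,0],
  "claw": 0
}}

```text
clock: 13.1
tcp_pos: [0.6299, 0.1178, 0.1901]
orientation: [-0.004, 0.629, 0.777, -0.003]
wrist_force: [-0.5, -0.5, -0.2]
finger_gap: 0.0
grip_force: 0.0
```

Request:
{"api": "apply_moves", "payload": {
  "moves": [0,0,-0.4,0,0,0,0,0,-0.8,0,0,0,0,0,-1.2,0,0,0,0,0,-1.6,0,0,0,0,0,-1.6,0,0,0]
}}

```text
clock: 13.52
tcp_pos: [0.632, 0.1179, 0.1538]
orientation: [-0.001, 0.629, 0.777, -0.001]
wrist_force: [-0.7, -0.5, -1.2]
finger_gap: -0.0002
grip_force: 0.0
```

```bash
python3 - <<'E'
from h import *
snap('wrist','w4');snap('scene','s4')
s=status.get_state(); print(s['clock'],s['tcp_pos'],s['wrist_force'],s['finger_gap'])
w=cv2.imread('pics/w4.png')[:,160:560];d=cv2.imread('pics/s4.png')[135:260,285:385]
cv2.imwrite('pics/c6.png',np.hstack([cv2.copyMakeBorder(w,0,100,0,0,0),cv2.resize(d,(400,500),interpolation=cv2.INTER_CUBIC)]))
E
```

```text
13.6167 [0.63279485 0.11795112 0.15572707] [ 0.39023402 -0.23996708  0.23047665] -2.3936747209531698e-08
```

View pics/c6.png

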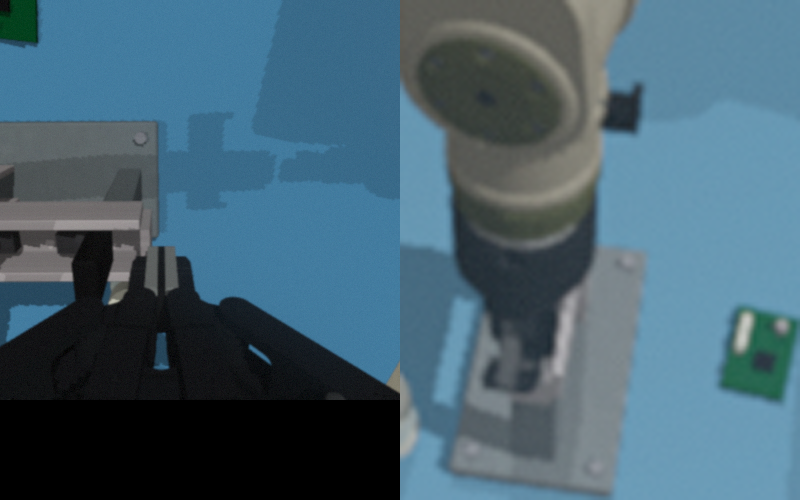

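The shut fingers stand just outside the tab, which is at about (92,265) in the left panel, with the fingers at about (160,280). I'll push along the stand's -x.

Request:
{"api": "apply_moves", "payload": {
  "moves": [-0.1,-0.02,0,0,0,0,-0.2,-0.04,0,0,0,0,-0.3,-0.06,0,0,0,0,-0.4,-0.085,0,0,0,0,-0.5,-0.105,0,0,0,0,-0.6,-0.13,0,0,0,0]
}}

```text
clock: 14.12
tcp_pos: [0.6181, 0.1147, 0.1564]
orientation: [0.0, 0.629, 0.777, 0.0]
wrist_force: [3.0, 1.0, -0.2]
finger_gap: 0.0001
grip_force: 1.6
```

Request:
{"api": "apply_moves", "payload": {
  "moves": [-0.1,-0.02,0,0,0,0,-0.2,-0.04,0,0,0,0,-0.2,-0.04,0,0,0,0]
}}

```text
clock: 14.37
tcp_pos: [0.6132, 0.1137, 0.1564]
orientation: [0.0, 0.629, 0.777, 0.0]
wrist_force: [1.7, 0.0, 0.5]
finger_gap: -0.0003
grip_force: 1.1
```

Request:
{"api": "apply_moves", "payload": {
  "moves": [-0.1,-0.02,0,0,0,0,-0.2,-0.04,0,0,0,0,-0.2,-0.04,0,0,0,0]
}}

```text
clock: 14.62
tcp_pos: [0.6079, 0.1126, 0.1564]
orientation: [0.0, 0.629, 0.777, 0.0]
wrist_force: [0.7, 0.2, 1.8]
finger_gap: -0.0003
grip_force: 1.1
```

Request:
{"api": "apply_moves", "payload": {
  "moves": [-0.1,-0.02,0,0,0,0,-0.2,-0.04,0,0,0,0,-0.2,-0.04,0,0,0,0]
}}

```text
clock: 14.87
tcp_pos: [0.6027, 0.1115, 0.1563]
orientation: [0.0, 0.629, 0.777, -0.0]
wrist_force: [1.3, 0.2, 1.1]
finger_gap: 0.0002
grip_force: 1.0
```

Request:
{"api": "apply_moves", "payload": {
  "moves": [-0.08,-0.017,0,0,0,0,-0.16,-0.034,0,0,0,0,-0.16,-0.034,0,0,0,0]
}}

```text
clock: 15.12
tcp_pos: [0.5988, 0.1107, 0.1562]
orientation: [0.0, 0.629, 0.777, -0.0]
wrist_force: [2.0, -0.8, 2.0]
finger_gap: -0.0003
grip_force: 1.2
```

Request:
{"api": "apply_moves", "payload": {
  "moves": [-0.08,-0.017,0,0,0,0,-0.08,-0.017,0,0,0,0]
}}

```text
clock: 15.28
tcp_pos: [0.5968, 0.1103, 0.1561]
orientation: [0.0, 0.629, 0.777, -0.0]
wrist_force: [2.2, -0.7, 2.1]
finger_gap: 0.0
grip_force: 1.2
```

Request:
{"api": "apply_moves", "payload": {
  "moves": [-0.04,-0.01,0,0,0,0,-0.08,-0.017,0,0,0,0]
}}

```text
clock: 15.45
tcp_pos: [0.5962, 0.1102, 0.1562]
orientation: [0.001, 0.629, 0.777, 0.001]
wrist_force: [7.7, 1.0, -1.5]
finger_gap: -0.0001
grip_force: 4.0
```

Request:
{"api": "apply_moves", "payload": {
  "moves": [-0.04,-0.01,0,0,0,0,-0.04,-0.01,0,0,0,0,-0.04,-0.01,0,0,0,0]
}}

```text
clock: 15.7
tcp_pos: [0.5962, 0.1102, 0.1563]
orientation: [0.001, 0.629, 0.777, 0.002]
wrist_force: [8.8, 1.9, -0.9]
finger_gap: -0.0001
grip_force: 4.3
```

Request:
{"api": "apply_moves", "payload": {
  "moves": [-0.03,-0.01,0,0,0,0,-0.03,-0.01,0,0,0,0,-0.03,-0.01,0,0,0,0]
}}

```text
clock: 15.95
tcp_pos: [0.5961, 0.1102, 0.1563]
orientation: [0.002, 0.629, 0.777, 0.002]
wrist_force: [9.8, 1.7, -1.7]
finger_gap: 0.0003
grip_force: 5.3
```

The force rises with no motion, so the slide is at its end stop. I'll back off, lift and check.

Request:
{"api": "apply_moves", "payload": {
  "moves": [0.3,0.06,0,0,0,0,0.6,0.12,0,0,0,0,0.9,0.19,0,0,0,0,0.9,0.19,1,0,0,0,0.9,0.19,2.5,0,0,0,0.9,0.19,4,0,0,0,0.9,0.19,5.5,0,0,0,0.9,0.19,6.5,0,0,0,0.9,0.19,6.5,0,0,0,0.9,0.19,6.5,0,0,0]
}}

```text
clock: 16.78
tcp_pos: [0.6165, 0.1145, 0.3199]
orientation: [0.001, 0.629, 0.777, 0.001]
wrist_force: [0.4, -0.9, 0.3]
finger_gap: -0.0
grip_force: 0.0
```

```bash
python3 - <<'E'
from h import *
snap('wrist','w5');snap('scene','s5')
s=status.get_state(); print(s['clock'],s['tcp_pos'],s['wrist_force'])
w=cv2.imread('pics/w5.png')[:,50:450];d=cv2.imread('pics/s5.png')[135:260,285:385]
cv2.imwrite('pics/c7.png',np.hstack([cv2.copyMakeBorder(w,0,100,0,0,0),cv2.resize(d,(400,500),interpolation=cv2.INTER_CUBIC)]))
c=np.array([.493,.0877]);dd=np.array([np.cos(.211),np.sin(.211)])
for L in(.084,.0865,.109): print(L,[proj('w5',[*(c+(L+o)*dd),z])-[50,0] for o,z in((-.006,.138),(.006,.168))])
E
```

```text
16.8833 [0.6153538  0.11434493 0.31686329] [ 0.24110535 -0.24013945 -0.74966384]
0.084 [array([223.02913073, 174.19240713]), array([231.38956288, 182.51413196])]
0.0865 [array([225.46957934, 174.19125011]), array([234.06174817, 182.5126737 ])]
0.109 [array([247.42900717, 174.18083911]), array([258.10588884, 182.49955236])]
```

View pics/c7.png

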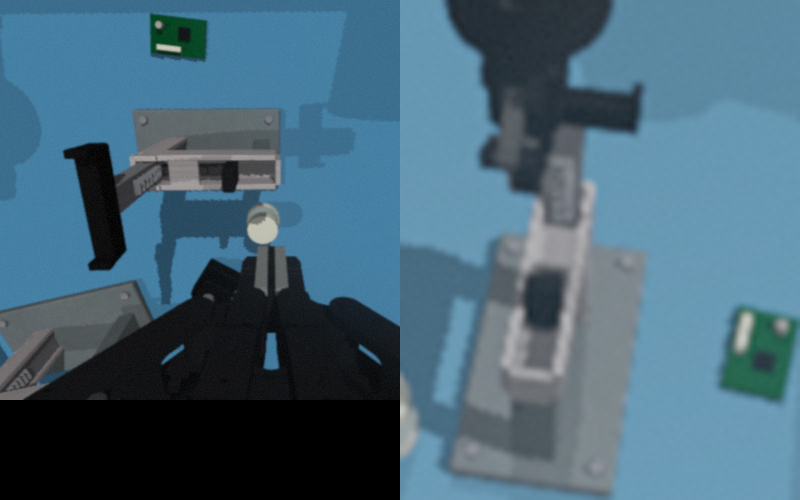

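```bash
python3 - <<'E'
from h import *
c=np.array([.493,.0877]);dd=np.array([np.cos(.211),np.sin(.211)])
f=lambda L:proj('scene0',[*(c+L*dd),.155])
for D in(.018,.022,.025): print(D,f(.109-D)-f(.109))
a=cv2.imread('pics/s3.png',0);b=cv2.imread('pics/s5.png',0)
x,y=419-100,217; x=285+34;y=135+82
up=lambda i:cv2.resize(i,None,fx=4,fy=4,interpolation=cv2.INTER_CUBIC)
t=up(a[y-9:y+9,x-7:x+8]);r=cv2.matchTemplate(up(b[y-29:y+19,x-12:x+18]),t,cv2.TM_CCOEFF_NORMED);m=cv2.minMaxLoc(r);print(m[1],np.array(m[3])/4-[5,20])
w=cv2.imread('pics/w5.png',0); print([int(v) for v in w[170,262:300]],'from',262-50)
E
```

```text
0.018 [ 1.22584873 -6.12391044]
0.022 [ 1.49449199 -7.46595798]
0.025 [ 1.69508946 -8.4680726 ]
0.9476962089538574 [ 1.5 -7.5]
[43, 44, 41, 44, 46, 44, 47, 44, 40, 35, 27, 29, 25, 25, 26, 25, 28, 28, 26, 29, 25, 25, 18, 20, 20, 31, 55, 68, 71, 71, 75, 70, 71, 70, 71, 73, 73, 74] from 212
```

```bash
python3 - <<'E'
from h import *
c=np.array([.493,.0877]);dd=np.array([np.cos(.211),np.sin(.211)])
for n,Ls in(('w5',(.083,.085,.087,.089)),('w1',(.107,.109,.111)),('w3',(.107,.109,.111))):
  for L in Ls: print(n,L,[float(proj(n,[*(c+(L+o)*dd),z])[0].round(1)) for o in(-.006,.006) for z in(.138,.168)])
for n,r,a,b in(('w5',165,265,295),('w5',175,265,295),('w1',166,405,440),('w1',172,405,440),('w3',165,405,450)):
  print(n,r,a,cv2.imread(f'pics/{n}.png',0)[r,a:b].tolist())
E
```

```text
w5 0.083 [272.1, 267.5, 283.8, 280.3]
w5 0.085 [274.0, 269.6, 285.7, 282.5]
w5 0.087 [276.0, 271.8, 287.7, 284.6]
w5 0.089 [277.9, 273.9, 289.6, 286.7]
w1 0.107 [411.2, 418.9, 421.9, 430.6]
w1 0.109 [412.9, 420.9, 423.7, 432.5]
w1 0.111 [414.7, 422.8, 425.5, 434.5]
w3 0.107 [416.5, 425.9, 428.3, 438.8]
w3 0.109 [418.5, 428.1, 430.2, 441.0]
w3 0.111 [420.4, 430.2, 432.2, 443.1]
w5 165 265 [28, 31, 33, 39, 35, 37, 34, 29, 24, 24, 24, 25, 22, 22, 18, 23, 18, 23, 21, 22, 21, 27, 30, 56, 69, 69, 72, 69, 72, 71]
w5 175 265 [49, 44, 51, 53, 51, 51, 36, 26, 23, 19, 26, 25, 26, 27, 21, 24, 26, 21, 24, 20, 18, 24, 32, 64, 105, 123, 124, 123, 117, 115]
w1 166 405 [52, 50, 46, 42, 36, 38, 29, 26, 25, 26, 25, 27, 27, 23, 27, 24, 24, 27, 30, 29, 31, 29, 26, 29, 29, 31, 24, 37, 45, 56, 55, 56, 64, 79, 103]
w1 172 405 [63, 63, 67, 68, 57, 48, 29, 29, 27, 28, 24, 22, 28, 28, 25, 26, 27, 29, 30, 28, 30, 31, 32, 29, 27, 30, 35, 46, 57, 58, 60, 61, 76, 104, 119]
w3 165 405 [38, 35, 34, 39, 42, 51, 52, 52, 49, 45, 39, 31, 28, 26, 25, 30, 26, 28, 24, 23, 27, 29, 27, 22, 28, 30, 28, 27, 29, 29, 32, 38, 45, 54, 54, 58, 62, 63, 63, 60, 60, 69, 90, 113, 126]
```

By camera the travel is about 21–23 mm, with 2 mm calibration error. The in-contact finger travel was at least 22.3 mm. Since 22.5 mm is the threshold, I'll push again, harder, to be sure.

Request:
{"api": "apply_moves", "payload": {
  "moves": [0.1,0,-1.5,0,0,0,0.1,0,-3,0,0,0,0.1,0,-4.5,0,0,0,0.1,0,-5.5,0,0,0,0.1,0,-6.3,0,0,0,0.1,0,-6.6,0,0,0,0.1,0,-6.6,0,0,0,0.1,0,-6.6,0,0,0]
}}

```text
clock: 17.55
tcp_pos: [0.6178, 0.1143, 0.153]
orientation: [-0.001, 0.629, 0.777, -0.001]
wrist_force: [0.2, 0.3, 0.8]
finger_gap: -0.0002
grip_force: 0.0
```

Request:
{"api": "apply_moves", "payload": {
  "moves": [-0.15,-0.03,0,0,0,0,-0.3,-0.06,0,0,0,0,-0.45,-0.09,0,0,0,0,-0.6,-0.12,0,0,0,0,-0.75,-0.15,0,0,0,0,-0.85,-0.17,0,0,0,0,-0.95,-0.19,0,0,0,0,-0.95,-0.19,0,0,0,0]
}}

```text
clock: 18.22
tcp_pos: [0.5964, 0.1099, 0.1543]
orientation: [0.002, 0.629, 0.777, 0.002]
wrist_force: [5.4, 0.9, -1.6]
finger_gap: 0.0
grip_force: 2.7
```

Request:
{"api": "apply_moves", "payload": {
  "moves": [-0.04,-0.01,0,0,0,0,-0.08,-0.02,0,0,0,0,-0.08,-0.02,0,0,0,0]
}}

```text
clock: 18.47
tcp_pos: [0.5963, 0.1098, 0.1545]
orientation: [0.002, 0.629, 0.777, 0.003]
wrist_force: [9.8, 3.5, -3.4]
finger_gap: 0.0002
grip_force: 4.9
```

Request:
{"api": "apply_moves", "payload": {
  "moves": [-0.04,-0.01,0,0,0,0,-0.08,-0.02,0,0,0,0,-0.08,-0.02,0,0,0,0]
}}

```text
clock: 18.72
tcp_pos: [0.5961, 0.1098, 0.1546]
orientation: [0.003, 0.629, 0.777, 0.005]
wrist_force: [14.9, 5.0, -6.3]
finger_gap: 0.0003
grip_force: 7.4
```

It holds the same position at 15 N, so this is a hard end stop. I'll retreat and hand in.

Request:
{"api": "apply_moves", "payload": {
  "moves": [0.3,0.06,0,0,0,0,0.6,0.12,0,0,0,0,1.1,0.22,0,0,0,0,1.1,0.22,1,0,0,0,1.1,0.22,2.5,0,0,0,1.1,0.22,4,0,0,0,1.1,0.22,5.5,0,0,0,1.1,0.22,6.5,0,0,0,1.1,0.22,6.5,0,0,0,1.1,0.22,6.5,0,0,0,1.1,0.22,6.5,0,0,0]
}}

```text
clock: 19.63
tcp_pos: [0.6178, 0.1139, 0.3151]
orientation: [-0.001, 0.629, 0.777, -0.001]
wrist_force: [-0.3, 0.0, -0.4]
finger_gap: -0.0001
grip_force: 0.0
```

```bash
python3 -c "
from workcell import job
print(job.hand_in())"
```

```text
the job is handed in; nothing more can be done
None
```

I raised the column four clicks (about 26.6 mm), set it down on its pawl and released it, pushed the lock slide to a hard stop, and handed the job in; no verdict came back, and my camera reading of the slide's travel (about 21–23 mm) does not on its own confirm the 22.5 mm needed.

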